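Return mixed candles to their display trays

ROBOT

A 7-joint arm with a two-finger parallel gripper is mounted at the origin on the work surface. World frame = base frame: x ahead of the robot, y to its left, z up, the work surface at z = 0. Lengths are in m, angles in degrees, forces in N, time in s.
With the tool pointing down it reaches from about 0.425 to 0.875 m from the base axis. Payload 4.7 kg.
Tool frame: the origin (TCP) lies at the very end of the fingers, on their centre line; the grasp point (between the pads) lies 19 mm behind it; z points along the fingers, y is the line along which they close (so a half turn about z gives the same grasp; the last joint's range is limited). The gripper opens to 87 mm and grips with 3 to 60 N. Pads are 19 mm wide; open, the fingers measure 117 mm over their backs; the gripper's body (75 mm by 190 mm) begins 51 mm behind the grasp point.
Start: joints at [-65.369, 18.392, -4.016, 83.108, 1.295, 78.541, -3.26], TCP at [0.263, 0.595, 0.223] pointing down, gripper open.
Joint ranges: [-163.93, 163.93], [-17.29, 119.83], [-79.2, 71.16], [3.27, 140.29], [-89.18, 269.18], [5.43, 117.66], [-154.24, 154.24]. Speed limits (degrees/s): [147.25, 147.25, 180, 180, 180, 180, 180].

INTERFACE

Orientations are given as [roll, pitch, yaw] about the fixed x, y, z axes, in that order (R = Rz(yaw) Ry(pitch) Rx(roll)).
In Python, from bench import sensors, cams, job gives the robot as it stands.
- The arm moves only by the tool step_arm, never from a script. Its argument "series" is one flat list of numbers, 7 for each row, row after row: the shift along the world's x, y, z in units of 40 mm (1.0 is 40 mm), then the turn, a rotation vector about the world's x, y, z in units of 8 degrees (1.0 is 8 degrees), then the opening, from 0 (shut) to 1 (fully open). In form: [dx, dy, dz, wx, wy, wz, fingers, dx, dy, dz, wx, wy, wz, fingers, ...]. A call has 1 to 10 rows; each row shifts and turns the commanded pose from where the row before left it; what a row does not reach is not made up. A row lasts 1/8 s, in which the tool goes at most 62.5 mm and 10.7 degrees, less where a joint would pass 70% of its speed; a pose out of reach is approached as far as the arm can. A call is refused whole if a number of a shift passes 1 or a number of a turn 1, either way. A call with a gripper value outside its range is refused whole. The fingers move at their own pace and stop on an object; "grip_force" is the grip in N (left out, the last holds). Time passes only in rows, so rows that do not move let the fingers close. It gives the time, the measured TCP pose, the force, the opening and the grip force at its end, in the units of the state.
- sensors.state(): the state, without advancing time (a new reading comes with each control period).
- cams.get_image(name): name is "scene" or "top" or "wrist"; returns (picture, depth): 384x512x3 uint8, red, green, blue; 384x512 float32, m along the optical axis (not along the pixel's ray), 0 where there is no reading.
- cams.calibration(name): a dict with "intrinsics" (3x3 intrinsics, pixels), "T" (4x4, takes a point from camera to world coordinates). Camera axes: x right, y down, z forward; pixel columns grow to the right and rows downward; lengths in m; the calibration is good to about 2 mm. A picture is of the moment at which its call begins: read the wrist's pose just before it. calibration takes no time and is no camera call; for the wrist camera it gives the pose at the moment of the call.
- job.hand_in(): hands the job in; it is judged then, once.
The state is a dict: "clock": time; "qpos": joint angles; "qd": joint speeds; "joint_efforts": joint torques, N m; "position": TCP position; "ee_rot": TCP orientation; "contact_force": force on the tool from outside, world axes, zero at the start; "torque": the same for the moment, N m; "opening": finger opening in m; "finger_force": force on a finger pad.
Only numpy, scipy, OpenCV 4.12 (cv2) and the standard library are available. Lean on these libraries where they do the work, as an engineer would, in place of code of your own. Each camera call takes 0.05 s, during which the arm holds its last target. There are 200 camera calls.

TASK

Sort the five loose candles back into the three pine display trays, each into the tray whose stock is of the same kind: pillar candles standing upright, tealights flat and right way up, and the dinner candle lying alongside the ones already there. Each must rest on the tray's floor, set down gently rather than dropped, and the jar and the candle holder at the sides must stay where they are.

Things in the scene. Friction and masses are not known exactly. Their poses are not given: they have to be found in the camera images.
- pillar_a: loose ivory pillar candle, plain upright cylinder 50 mm across and 85 mm tall with a 10 mm wick on top, about 150 g; origin = centre of its underside, z up. One of two alike.
- pillar_b: loose ivory pillar candle, plain upright cylinder 50 mm across and 85 mm tall with a 10 mm wick on top, about 150 g; origin = centre of its underside, z up. One of two alike.
- tealight_a: loose tealight, a flat disc in an aluminium cup, 39 mm across and 16 mm high with a 7 mm wick on top, about 16 g; origin = centre of its underside, z up. One of two alike.
- tealight_b: loose tealight, a flat disc in an aluminium cup, 39 mm across and 16 mm high with a 7 mm wick on top, about 16 g; origin = centre of its underside, z up. One of two alike.
- dinner: loose ivory dinner candle lying on the table, an eight-sided bar 22 mm across the flats and 140 mm long, with an 11 mm wick at its +y end, about 50 g; origin = its centre (11 mm above what it lies on), y along its length. It lies across the robot's front, up to about 26 degrees askew.
- pillar_tray: fixed open pine tray, one of three alike but for the stock: 180 x 190 x 35 mm (x, y, z), walls and floor 8 mm; origin = centre of underside, inner floor at z = 8 mm, inside x -82..82, y -87..87 mm; +x points away from the robot (yaw within 6 degrees). Fixed stock in its far half: three pillar candles (50 mm across, 85 mm tall) standing in a row along y at x = 52 mm, so x = -82..27 mm is free.
- tealight_tray: fixed open pine tray, one of three alike but for the stock: 180 x 190 x 35 mm (x, y, z), walls and floor 8 mm; origin = centre of underside, inner floor at z = 8 mm, inside x -82..82, y -87..87 mm; +x points away from the robot (yaw within 6 degrees). Fixed stock in its far half: four tealights (39 mm across, 16 mm high) in a row along y at x = 58 mm, so x = -82..38 mm is free.
- dinner_tray: fixed open pine tray, one of three alike but for the stock: 180 x 190 x 35 mm (x, y, z), walls and floor 8 mm; origin = centre of underside, inner floor at z = 8 mm, inside x -82..82, y -87..87 mm; +x points away from the robot (yaw within 6 degrees). Fixed stock in its far half: three dinner candles lying side by side along y at x = 24, 47 and 70 mm, 22 mm high, so x = -82..13 mm is free.
- match_jar: bystander, to be left alone: green glass jar with a wooden lid, 80 mm across, 110 mm tall, loose, beside the trays on the left (+y); origin = centre of its underside.
- holder: bystander, to be left alone: dark steel candle holder, 84 mm across its foot, 75 mm tall, loose, beside the trays on the right (-y); origin = centre of its underside.
Mind the look-alikes: they are no part of the job. Several things look just like the dinner: the one meant starts farthest from the robot's base.

How it is judged (in metres and radians):
At the end, for the whole second after the job is handed in: Pillars in pillar_tray, tealights in tealight_tray, dinner candle in dinner_tray: origin between the inner walls, within 4 mm of resting height on the tray floor; pillars and tealights upright within 0.12 rad, dinner candle within 0.35 rad of the tray's y axis; all at rest (0.02 m/s, 0.2 rad/s) (x of pillar_a in the frame of pillar_tray between -0.082 and 0.082 m and y of pillar_a in the frame of pillar_tray between -0.087 and 0.087 m and z of pillar_a in the frame of pillar_tray between 0.004 and 0.012 m and linear speed of each of pillar_a, pillar_b, tealight_a, tealight_b, dinner below 0.02 m/s and angular speed of each of pillar_a, pillar_b, tealight_a, tealight_b, dinner below 0.2 rad/s and angle between each of pillar_a, pillar_b, tealight_a, tealight_b's own z axis and vertical below 0.12 rad and x of pillar_b in the frame of pillar_tray between -0.082 and 0.082 m and y of pillar_b in the frame of pillar_tray between -0.087 and 0.087 m and z of pillar_b in the frame of pillar_tray between 0.004 and 0.012 m and x of tealight_a in the frame of tealight_tray between -0.082 and 0.082 m and y of tealight_a in the frame of tealight_tray between -0.087 and 0.087 m and z of tealight_a in the frame of tealight_tray between 0.004 and 0.012 m and x of tealight_b in the frame of tealight_tray between -0.082 and 0.082 m and y of tealight_b in the frame of tealight_tray between -0.087 and 0.087 m and z of tealight_b in the frame of tealight_tray between 0.004 and 0.012 m and x of dinner in the frame of dinner_tray between -0.082 and 0.082 m and y of dinner in the frame of dinner_tray between -0.087 and 0.087 m and z of dinner in the frame of dinner_tray between 0.015 and 0.023 m and angle between the y axis of dinner and the y axis of dinner_tray, either way round below 0.35 rad); the robot touches nothing.
It fails at once if the match_jar is pushed more than 20 mm or tipped over (distance of match_jar from where it was at the start of the episode above 0.02 m or angle between match_jar's own z axis and vertical above 0.4 rad).
It fails at once if the holder is pushed more than 20 mm or tipped over (distance of holder from where it was at the start of the episode above 0.02 m or angle between holder's own z axis and vertical above 0.4 rad).
It fails at once if a candle is dropped: faster than 0.8 m/s (a fall of some 33 mm) with the fingers off it ((contact force between the fingers and pillar_a below 0.01 N and linear speed of pillar_a above 0.8 m/s) or (contact force between the fingers and pillar_b below 0.01 N and linear speed of pillar_b above 0.8 m/s) or (contact force between the fingers and tealight_a below 0.01 N and linear speed of tealight_a above 0.8 m/s) or (contact force between the fingers and tealight_b below 0.01 N and linear speed of tealight_b above 0.8 m/s) or (contact force between the fingers and dinner below 0.01 N and linear speed of dinner above 0.8 m/s)).
It also fails if it takes over 141 s, if anything falls off the work surface, if the arm or the gripper's body presses on something with over 40 N, if the wrist force passes 120 N, or if a joint passes its speed limit or range.

## Working session

There is one attempt and no reset: what is moved stays moved. The work goes in short steps, Python scripts to look and compute and a tool call to move; the robot and the scene stay as the last step left them, time stands still between calls to the robot, and variables do not carry over. Pictures are saved under pics/ and viewed, at most 14 in all, crops included, and the job is handed in when it is done.

Besides the shell and the picture viewer there is one more tool, called after "Call:" in YAML: its name, and indented under it one key for each argument. step_arm: Moves the arm, as the interface text tells. Its arguments: {"type":"object","properties":{"series":{"type":"array"},"grip_force":{"type":"number"}},"required":["series"]}

```bash
mkdir -p pics; ls; python3 - <<'E'
from bench import sensors,cams,job
import cv2,numpy as np
s=sensors.state();print(s)
for n in("top","scene"):
    im,d=cams.get_image(n);np.savez(f"pics/{n}0.npz",im=im,d=d,**cams.calibration(n))
    cv2.imwrite(f"pics/{n}0.png",im[...,::-1]);c=cams.calibration(n);print(n,c)
E
```

```text
pics
{'clock': 0.0, 'qpos': array([-65.36776526,  18.43839154,  -4.0160951 ,  83.17439747,
         1.29503964,  78.54123497,  -3.26138348]), 'qd': array([ 0.02105554,  0.11446737,  0.09531824,  0.03983061, -0.00430133,
       -0.01363901,  0.05888575]), 'joint_efforts': array([ 4.36904766e-04, -4.91276944e+01, -4.03174460e-01, -3.12533247e+01,
       -6.36755023e-02,  4.33064613e-02,  1.74732422e-04]), 'position': array([0.26237534, 0.59408789, 0.22147359]), 'ee_rot': array([-1.79891224e+02,  5.63495470e-03,  1.56176668e+02]), 'contact_force': array([ 0.24503552, -0.22720842, -0.59388187]), 'torque': array([0.02052461, 0.08377897, 0.01573842]), 'finger_force': 0.0, 'opening': 0.08662757898434642}
top {'intrinsics': array([[428.66502102,   0.        , 254.08452833],
       [  0.        , 428.66502102, 185.42091701],
       [  0.        ,   0.        ,   1.        ]]), 'T': array([[-0.04944683, -0.97738064,  0.20562611,  0.22807654],
       [-0.99876322,  0.04945893, -0.00508434,  0.01148638],
       [-0.00520072, -0.2056232 , -0.97861742,  1.14515587],
       [ 0.        ,  0.        ,  0.        ,  1.        ]])}
scene {'intrinsics': array([[417.72474846,   0.        , 248.74309563],
       [  0.        , 417.72474846, 187.68378215],
       [  0.        ,   0.        ,   1.        ]]), 'T': array([[ 0.62022383,  0.58727709, -0.52002694,  1.17353802],
       [ 0.78441905, -0.46689732,  0.40828133, -0.551028  ],
       [-0.00302492, -0.66114485, -0.75025218,  1.06075066],
       [ 0.        ,  0.        ,  0.        ,  1.        ]])}
```

View pics/top0.png

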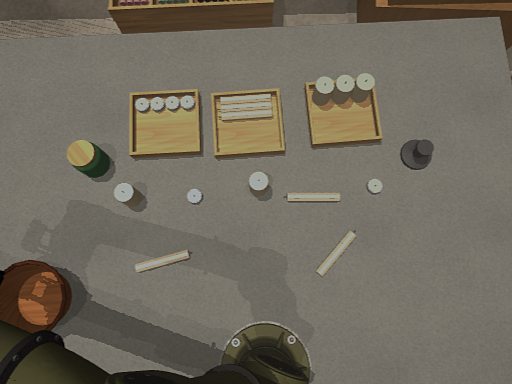

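View pics/scene0.png

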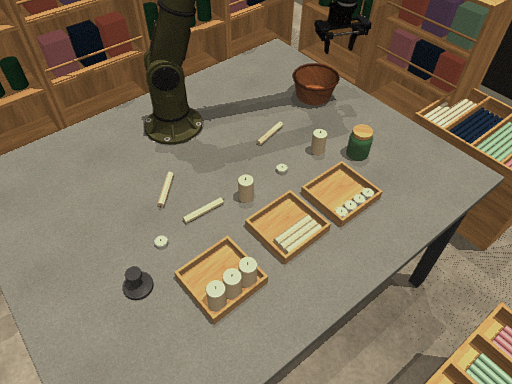

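The top view shows pillars at (124,192) and (259,181), tealights at (194,196) and (375,186). Bars that could be the dinner candle are at (313,197), (336,252) and (162,261). The trays are tealight (165,123), dinner (248,122) and pillar (343,113), with the jar at (85,155) and the holder at (416,153). The scene view agrees. I'll measure them all and compare each bar's distance from the base.

```bash
cat > h.py <<'E'
import numpy as np,cv2
def ray(K,T,uv,z):
    d=T[:3,:3]@np.linalg.solve(K,[uv[0],uv[1],1.]);o=T[:3,3];return (o+d*(z-o[2])/d[2])
def proj(K,T,p):
    q=np.linalg.inv(T)@np.append(p,1.);q=K@q[:3];return q[:2]/q[2]
def cloud(K,T,d):
    v,u=np.indices(d.shape);r=np.stack([(u-K[0,2])/K[0,0]*d,(v-K[1,2])/K[1,1]*d,d],-1)
    return r@T[:3,:3].T+T[:3,3]
def blobs(mask,amin=25,amax=4000):
    n,l,st,c=cv2.connectedComponentsWithStats(mask.astype(np.uint8))
    return [(l==i) for i in range(1,n) if amin<st[i,4]<amax]
E
python3 - <<'E'
from h import *
z=np.load("pics/top0.npz");im,d,K,T=z["im"],z["d"],z["intrinsics"],z["T"]
P=cloud(K,T,d);print("table z",np.median(P[200:260,230:300,2]))
hsv=cv2.cvtColor(im,cv2.COLOR_RGB2HSV)
m=(hsv[...,2]>165)&(hsv[...,1]<75);m[:60]=0
for b in blobs(m):
    v,u=np.nonzero(b);h=np.median(P[b][:,2]);r=cv2.minAreaRect(np.stack([u,v],1).astype(np.float32))
    c=r[0];p=ray(K,T,c,h);box=[ray(K,T,q,h)[:2] for q in cv2.boxPoints(r)]
    e=max([box[1]-box[0],box[2]-box[1]],key=np.linalg.norm)
    print(np.round(c),len(v),"h%.3f"%h,"xy",np.round(p[:2],3),"R%.3f"%np.hypot(*p[:2]),"len%.3f ang%.1f"%(np.linalg.norm(e),np.degrees(np.arctan2(e[1],e[0]))))
w=(hsv[...,0]>8)&(hsv[...,0]<25)&(hsv[...,1]>80)&(hsv[...,2]>80);w[:75]=0;w[160:]=0
w=cv2.morphologyEx(w.astype(np.uint8),cv2.MORPH_CLOSE,np.ones((3,3)))
for b in blobs(w,800,9000):
    v,u=np.nonzero(b);r=cv2.minAreaRect(np.stack([u,v],1).astype(np.float32))
    print("tray",np.round(r[0]),r[1],r[2]); 
    Q=P[b];Q=Q[(Q[:,2]>.028)&(Q[:,2]<.042)];q=cv2.minAreaRect(Q[:,:2].astype(np.float32));print("  world rim",np.round(q[0],3),np.round(q[1],3),q[2])
for n,c in(("jar",(82,153)),("holder",(424,148))):print(n,P[c[1],c[0]])
cv2.imwrite("pics/crop.png",cv2.resize(im[165:280,120:400],None,fx=2.8,fy=2.8,interpolation=2)[...,::-1])
E
```

```text
table z 0.0006854135497036395
[345.  83.] 196 h0.093 xy [ 0.713 -0.246] R0.755 len0.044 ang-141.6
[365.  82.] 181 h0.093 xy [ 0.714 -0.3  ] R0.775 len0.043 ang173.9
[325.  85.] 204 h0.093 xy [ 0.711 -0.193] R0.736 len0.044 ang-141.2
[245.  97.] 178 h0.030 xy [0.715 0.019] R0.715 len0.135 ang-87.8
[156. 103.] 109 h0.025 xy [0.712 0.266] R0.759 len0.036 ang179.7
[172. 102.] 108 h0.025 xy [0.711 0.222] R0.745 len0.034 ang-93.0
[187. 101.] 108 h0.025 xy [0.713 0.18 ] R0.735 len0.036 ang-77.9
[142. 103.] 109 h0.026 xy [0.712 0.305] R0.775 len0.036 ang-73.0
[245. 105.] 144 h0.031 xy [0.691 0.018] R0.691 len0.136 ang-88.6
[246. 114.] 147 h0.030 xy [0.664 0.019] R0.664 len0.136 ang-87.8
[239. 117.] 34 h0.026 xy [0.658 0.038] R0.659 len0.072 ang-88.6
[258. 180.] 249 h0.085 xy [ 0.463 -0.006] R0.463 len0.044 ang-2.7
[375. 185.] 123 h0.017 xy [ 0.45  -0.318] R0.551 len0.034 ang-128.4
[123. 192.] 251 h0.086 xy [0.451 0.336] R0.562 len0.045 ang-136.7
[194. 196.] 128 h0.017 xy [0.446 0.168] R0.476 len0.035 ang178.7
[313. 196.] 154 h0.022 xy [ 0.429 -0.15 ] R0.454 len0.133 ang-92.9
[313. 200.] 76 h0.018 xy [ 0.419 -0.149] R0.445 len0.133 ang-92.9
[335. 253.] 141 h0.022 xy [ 0.276 -0.196] R0.338 len0.136 ang-44.6
[161. 260.] 152 h0.023 xy [0.278 0.255] R0.377 len0.136 ang-77.2
tray [343. 112.] (65.60592651367188, 73.66134643554688) 85.2363510131836
  world rim [ 0.66  -0.249] [0.181 0.191] 1.939033031463623
tray [164. 123.] (66.59635162353516, 71.02723693847656) 88.09085083007812
  world rim [0.654 0.242] [0.184 0.19 ] 0.27482467889785767
tray [247. 123.] (65.97476959228516, 70.60581970214844) 85.91438293457031
  world rim [0.643 0.016] [0.183 0.19 ] 1.4189057350158691
jar [0.5506612  0.43397569 0.10975481]
holder [ 0.5298331  -0.43922735  0.07453934]
```

View pics/crop.png

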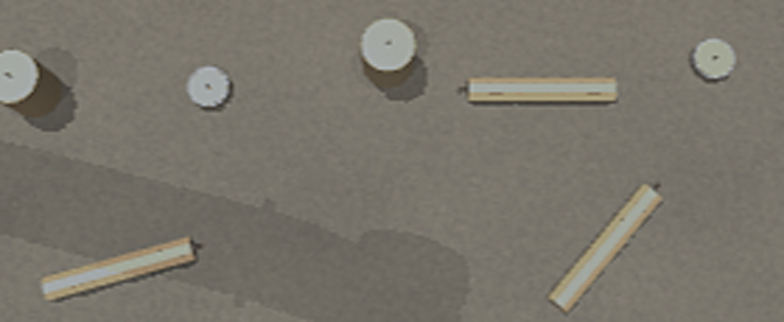

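The dinner candle is the bar at (313,197), with R = 0.454 against 0.338 and 0.377 for the others. The crop confirms it lies across the robot's front with its wick to the left. I'll start with the left pillar.

Call:
step_arm:
  series: [0.52,-0.72,0,0,0,-0.92,1,0.52,-0.72,0,0,0,-0.92,1,0.52,-0.72,0,0,0,-0.92,1,0.52,-0.72,0,0,0,-0.92,1,0.52,-0.72,0,0,0,-0.92,1,0.52,-0.72,0,0,0,-0.92,1,0.52,-0.72,0,0,0,-0.92,1,0.52,-0.72,0,0,0,-0.92,1,0.52,-0.72,0,0,0,-0.92,1,0,0,0,0,0,0,1]
  grip_force: 15

```text
clock: 1.35
position: [0.4519, 0.3319, 0.2224]
ee_rot: [180.0, 0.1, 89.6]
contact_force: [-0.1, 1.2, 1.3]
opening: 0.087
finger_force: 0.0
```

```bash
cat >> h.py <<'E'
def wrist(name):
    from bench import sensors,cams
    s=sensors.state();c=cams.calibration("wrist");im,d=cams.get_image("wrist")
    cv2.imwrite(f"pics/{name}.png",im[...,::-1]);K,T=c["intrinsics"],c["T"]
    print(np.round(s["position"],4),np.round(s["ee_rot"],1));return im,d,K,T,cloud(K,T,d)
def high(P,d,lo,hi):
    m=(d>0)&(P[...,2]>lo)&(P[...,2]<hi)
    for b in blobs(m,150,1e6):
        v,u=np.nonzero(b);(c,r)=cv2.minEnclosingCircle(P[b][:,:2].astype(np.float32));print("blob px",u.mean().round(),v.mean().round(),len(u),"xy",np.round(c,4),"r%.4f"%r)
E
python3 - <<'E'
from h import *
im,d,K,T,P=wrist("w1");high(P,d,.08,.09);print(T.round(3))
E
```

```text
[0.4519 0.3319 0.2224] [1.80e+02 1.00e-01 8.96e+01]
blob px 333.0 83.0 752 xy [0.5518 0.4377] r0.0388
blob px 257.0 178.0 1596 xy [0.4519 0.336 ] r0.0249
[[ 1.    -0.008 -0.002  0.452]
 [-0.008 -0.961 -0.275  0.408]
 [ 0.     0.275 -0.961  0.384]
 [ 0.     0.     0.     1.   ]]
```

View pics/w1.png

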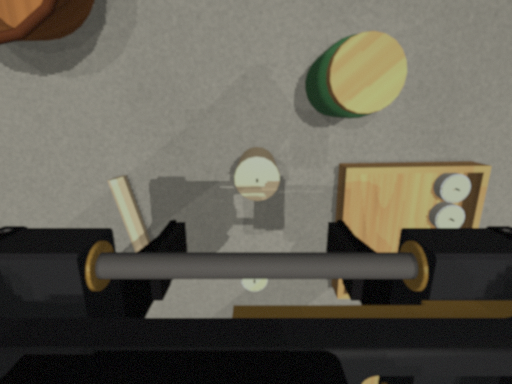

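The wrist view shows the pillar at (257,178), which is world (0.452, 0.336), clear of the jar at (365,75). I'll descend and grip.

Call:
step_arm:
  series: [0,0.1,-0.8,0,0,0,1,0,0,-0.8,0,0,0,1,0,0,-0.8,0,0,0,1,0,0,-0.8,0,0,0,1,0,0,-0.8,0,0,0,1,0,0,-0.43,0,0,0,1,0,0,0,0,0,0,0.4,0,0,0,0,0,0,0.4,0,0,0,0,0,0,0.4,0,0,0,0,0,0,0.4]

```text
clock: 2.65
position: [0.4503, 0.3398, 0.0463]
ee_rot: [179.9, -0.1, 89.9]
contact_force: [0.4, 0.3, -0.3]
opening: 0.0548
finger_force: 0.0
```

Call:
step_arm:
  series: [0.03,-0.09,0,0,0,0,0.62,0,0,0,0,0,0,0.3,0,0,0,0,0,0,0.3,0,0,0,0,0,0,0.3]

```text
clock: 3.15
position: [0.4514, 0.3354, 0.0456]
ee_rot: [180.0, 0.0, 89.9]
contact_force: [1.0, -1.2, 1.9]
opening: 0.0496
finger_force: 15.0
```

Call:
step_arm:
  series: [0,0,0.2,0,0,0,0.3,0,0,0.5,0,0,0,0.3,0,0,0.9,0,0,0,0.3,0,0,0.9,0,0,0,0.3,0,0,0.9,0,0,0,0.3,0,0,0.6,0,0,0,0.3]

```text
clock: 3.9
position: [0.4509, 0.3365, 0.2075]
ee_rot: [179.9, -0.1, 90.0]
contact_force: [0.2, 0.4, -1.9]
opening: 0.0494
finger_force: 15.0
```

Call:
step_arm:
  series: [0.24,-0.87,0,0,0,0,0.3,0.24,-0.87,0,0,0,0,0.3,0.24,-0.87,0,0,0,0,0.3,0.24,-0.87,0,0,0,0,0.3,0.24,-0.87,0,0,0,0,0.3,0.24,-0.87,0,0,0,0,0.3,0.24,-0.87,0,0,0,0,0.3,0.24,-0.87,0,0,0,0,0.3,0.24,-0.87,0,0,0,0,0.3]

```text
clock: 5.03
position: [0.5373, 0.0221, 0.2056]
ee_rot: [-180.0, -0.1, 90.0]
contact_force: [0.1, -0.8, -0.9]
opening: 0.0496
finger_force: 15.0
```

Call:
step_arm:
  series: [0.24,-0.87,0,0,0,0,0.3,0.24,-0.87,0,0,0,0,0.3,0.24,-0.87,0,0,0,0,0.3,0.24,-0.87,0,0,0,0,0.3,0.24,-0.87,0,0,0,0,0.3,0.24,-0.87,0,0,0,0,0.3,0.24,-0.87,0,0,0,0,0.3,0.24,-0.87,0,0,0,0,0.3,0.24,-0.87,0,0,0,0,0.3,0,0,0,0,0,0,0.3]

```text
clock: 6.28
position: [0.6228, -0.2939, 0.2049]
ee_rot: [-179.9, 0.1, 89.7]
contact_force: [0.1, -0.0, -1.4]
opening: 0.0496
finger_force: 15.0
```

Call:
step_arm:
  series: [0,0.05,-0.7,0,0,0,0.3,0,0,-0.7,0,0,0,0.3,0,0,-0.7,0,0,0,0.3,0,0,-0.6,0,0,0,0.3,0,0,-0.4,0,0,0,0.3,0,0,-0.25,0,0,0,0.3,0,0,-0.1,0,0,0,0.3,0,0,-0.1,0,0,0,0.3,0,0,0,0,0,0,0.3]

```text
clock: 7.4
position: [0.6239, -0.2887, 0.0636]
ee_rot: [180.0, 0.0, 89.9]
contact_force: [0.0, -0.2, -0.2]
opening: 0.0495
finger_force: 15.0
```

Call:
step_arm:
  series: [-0.05,0,-0.1,0,0,0,0.3,0,0,-0.08,0,0,0,0.3,0,0,-0.04,0,0,0,0.3,0,0,0,0,0,0,0.3]

```text
clock: 7.9
position: [0.6217, -0.2885, 0.0544]
ee_rot: [-180.0, -0.0, 89.9]
contact_force: [0.3, -0.4, -0.7]
opening: 0.0497
finger_force: 15.0
```

Call:
step_arm:
  series: [0,0,-0.03,0,0,0,0.3,0,0,-0.03,0,0,0,0.3,0,0,0,0,0,0,0.3]

```text
clock: 8.28
position: [0.622, -0.2887, 0.0536]
ee_rot: [180.0, -0.0, 89.9]
contact_force: [-2.0, 1.9, 5.8]
opening: 0.0494
finger_force: 15.0
```

Call:
step_arm:
  series: [0,0,0,0,0,0,0.68,0,0,0,0,0,0,0.68,0,0,0.3,0,0,0,0.68,0,0,0.7,0,0,0,0.68,0,0,0.9,0,0,0,0.68,0,0,0.9,0,0,0,1,0,0,0.9,0,0,0,1]

```text
clock: 9.15
position: [0.6218, -0.2888, 0.2023]
ee_rot: [179.9, 0.0, 89.9]
contact_force: [-0.3, -0.8, -0.1]
opening: 0.072
finger_force: 0.0
```

Call:
step_arm:
  series: [-0.45,0.8,0.05,0,0,0,1,-0.45,0.8,0.05,0,0,0,1,-0.45,0.8,0.05,0,0,0,1,-0.45,0.8,0,0,0,0,1,-0.45,0.8,0,0,0,0,1,-0.45,0.8,0,0,0,0,1,-0.45,0.8,0,0,0,0,1,-0.45,0.8,0,0,0,0,1,-0.35,0.66,0,0,0,0,1,0,0,0,0,0,0,1]

```text
clock: 10.4
position: [0.4633, -0.0042, 0.207]
ee_rot: [179.9, -0.1, 90.2]
contact_force: [0.4, -0.5, 0.2]
opening: 0.087
finger_force: 0.0
```

```bash
python3 - <<'E'
from h import *
im,d,K,T,P=wrist("w2");high(P,d,.08,.105)
E
```

```text
[ 0.4633 -0.0042  0.207 ] [ 1.799e+02 -1.000e-01  9.020e+01]
blob px 258.0 187.0 1732 xy [ 0.4646 -0.0055] r0.0249
```

Call:
step_arm:
  series: [0.03,-0.03,-0.8,0,0,0,1,0,0,-0.8,0,0,0,1,0,0,-0.8,0,0,0,1,0,0,-0.8,0,0,0,1,0,0,-0.5,0,0,0,1,0,0,-0.33,0,0,0,0.65,0,0,0,0,0,0,0.3,0,0,0,0,0,0,0.3,0,0,0,0,0,0,0.3,0,0,0,0,0,0,0.3]

```text
clock: 11.7
position: [0.4655, -0.0073, 0.0457]
ee_rot: [179.9, -0.0, 89.9]
contact_force: [-0.6, 0.3, 2.5]
opening: 0.0496
finger_force: 15.0
```

Call:
step_arm:
  series: [0,0,0,0,0,0,0.3,0,0,0,0,0,0,0.3]

```text
clock: 11.95
position: [0.4656, -0.0073, 0.0457]
ee_rot: [179.9, -0.0, 89.9]
contact_force: [-0.2, -0.9, 5.3]
opening: 0.0492
finger_force: 15.0
```

Call:
step_arm:
  series: [0,0,0.2,0,0,0,0.3,0,0,0.5,0,0,0,0.3,0,0,0.9,0,0,0,0.3,0,0,0.9,0,0,0,0.3,0,0,0.9,0,0,0,0.3,0,0,0.6,0,0,0,0.3]

```text
clock: 12.7
position: [0.4651, -0.0074, 0.2066]
ee_rot: [179.9, -0.0, 89.9]
contact_force: [0.6, 1.2, -2.2]
opening: 0.05
finger_force: 15.0
```

Call:
step_arm:
  series: [0.5,-0.62,0,0,0,0,0.3,0.5,-0.62,0,0,0,0,0.3,0.5,-0.62,0,0,0,0,0.3,0.5,-0.62,0,0,0,0,0.3,0.5,-0.62,0,0,0,0,0.3,0.5,-0.62,0,0,0,0,0.3,0.5,-0.62,0,0,0,0,0.3,0.4,-0.61,0,0,0,0,0.3,0,0,0,0,0,0,0.3]

```text
clock: 13.82
position: [0.6205, -0.2079, 0.2041]
ee_rot: [-179.9, 0.1, 89.7]
contact_force: [-0.7, 0.1, -1.9]
opening: 0.0497
finger_force: 15.0
```

Call:
step_arm:
  series: [0.03,0,-0.7,0,0,0,0.3,0,0,-0.7,0,0,0,0.3,0,0,-0.7,0,0,0,0.3,0,0,-0.6,0,0,0,0.3,0,0,-0.4,0,0,0,0.3,0,0,-0.25,0,0,0,0.3,0,0,-0.15,0,0,0,0.3,0,0,-0.15,0,0,0,0.3,0,0,-0.05,0,0,0,0.3,0,0,0,0,0,0,0.3]

```text
clock: 15.08
position: [0.6223, -0.2055, 0.0572]
ee_rot: [180.0, 0.0, 89.9]
contact_force: [-0.8, -0.8, -1.5]
opening: 0.0498
finger_force: 15.0
```

Call:
step_arm:
  series: [0,0,-0.03,0,0,0,0.3,0,0,-0.03,0,0,0,0.3,0,0,0,0,0,0,0.3]

```text
clock: 15.45
position: [0.6221, -0.2054, 0.0545]
ee_rot: [-180.0, 0.0, 89.9]
contact_force: [-0.5, -0.6, -1.5]
opening: 0.0497
finger_force: 15.0
```

Call:
step_arm:
  series: [0,0,-0.03,0,0,0,0.3,0,0,-0.02,0,0,0,0.3,0,0,0,0,0,0,0.3]

```text
clock: 15.82
position: [0.6223, -0.2055, 0.0538]
ee_rot: [180.0, -0.0, 89.9]
contact_force: [-3.0, 1.4, 5.5]
opening: 0.0499
finger_force: 15.0
```

Call:
step_arm:
  series: [0,0,0,0,0,0,0.68,0,0,0,0,0,0,0.68,0,0,0.3,0,0,0,0.68,0,0,0.7,0,0,0,0.68,0,0,0.9,0,0,0,0.68,0,0,0.9,0,0,0,1,0,0,0.9,0,0,0,1]

```text
clock: 16.7
position: [0.6223, -0.2055, 0.2027]
ee_rot: [179.9, 0.0, 89.9]
contact_force: [0.6, -0.1, -0.3]
opening: 0.0719
finger_force: 0.0
```

Call:
step_arm:
  series: [-0.7,0.2,0,0,0,0,1,-0.7,0.2,0,0,0,0,1,-0.7,0.2,0,0,0,0,1,-0.7,0.2,0,0,0,0,1,-0.7,0.2,0,0,0,0,1,-0.7,0.2,0,0,0,0,1,-0.68,0.2,0,0,0,0,1,0,0,0,0,0,0,1,0,0,0,0,0,0,1]

```text
clock: 17.82
position: [0.4278, -0.1497, 0.2014]
ee_rot: [179.9, -0.0, 89.9]
contact_force: [0.0, -0.3, 0.1]
opening: 0.0869
finger_force: 0.0
```

```bash
python3 - <<'E'
from h import *
im,d,K,T,P=wrist("w3")
for b in blobs((d>0)&(P[...,2]>.009)&(P[...,2]<.03),150,1e6):
    Q=P[b];q=cv2.minAreaRect(Q[:,:2].astype(np.float32));v,u=np.nonzero(b);print(u.mean().round(),v.mean().round(),np.round(q[0],4),np.round(q[1],3),round(q[2],1),Q[:,2].max())
E
```

```text
[ 0.4278 -0.1497  0.2014] [179.9  -0.   89.9]
371.0 58.0 [ 0.555  -0.0207] [0.002 0.122] 1.4 0.029974612244227927
486.0 48.0 [ 0.6843 -0.0074] [0.056 0.094] 1.4 0.029999732572080495
258.0 171.0 [ 0.4294 -0.1465] [0.151 0.022] 87.2 0.02404624300322944
129.0 201.0 [ 0.2656 -0.1874] [0.023 0.108] 45.9 0.024017657019567873
411.0 192.0 [ 0.6419 -0.1638] [0.199 0.079] 28.1 0.02997993685296846
468.0 202.0 [ 0.7012 -0.1961] [0.056 0.028] 87.2 0.029979426158215028
396.0 207.0 [ 0.6088 -0.1958] [0.049 0.021] 56.9 0.029907370646431064
273.0 290.0 [ 0.4506 -0.3193] [0.04  0.037] 87.8 0.023868888787212605
```

View pics/w3.png

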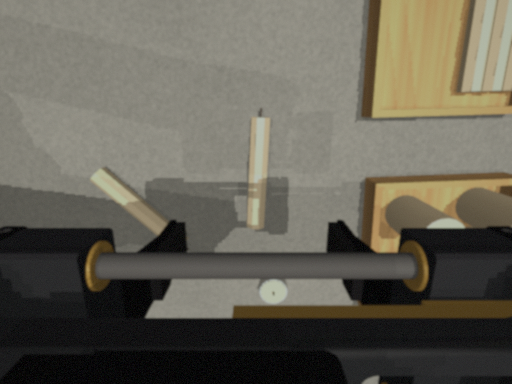

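The dinner candle spans (260,118) to (256,228), centre about (0.429, -0.152), turned −2.8°. I'll align with it and descend.

Call:
step_arm:
  series: [0.04,-0.05,-0.8,0,0,-0.34,1,0,0,-0.8,0,0,0,1,0,0,-0.8,0,0,0,0.8,0,0,-0.8,0,0,0,0.6,0,0,-0.7,0,0,0,0.6,0,0,-0.5,0,0,0,0.6,0,0,-0.3,0,0,0,0.6,0,0,-0.12,0,0,0,0.6,0,0,0,0,0,0,0.6]

```text
clock: 19.0
position: [0.4289, -0.1516, 0.0079]
ee_rot: [180.0, 0.0, 87.2]
contact_force: [-0.0, -1.0, -0.1]
opening: 0.0525
finger_force: 0.0
```

Call:
step_arm:
  series: [0,0,-0.1,0,0,0,0.4,0,0,0,0,0,0,0.1,0,0,0,0,0,0,0.1,0,0,0,0,0,0,0.1,0,0,0,0,0,0,0.1,0,0,0,0,0,0,0.1]

```text
clock: 19.75
position: [0.4288, -0.1514, 0.004]
ee_rot: [180.0, -0.0, 87.2]
contact_force: [-0.4, 1.0, 1.6]
opening: 0.0215
finger_force: 15.0
```

Call:
step_arm:
  series: [0,0,0.2,0,0,0,0.1,0,0,0.5,0,0,0,0.1,0,0,0.7,0,0,0,0.1,0,0,0.7,0,0,0,0.1,0,0,0.7,0,0,0,0.1,0,0,0,0,0,0,0.1]

```text
clock: 20.5
position: [0.4302, -0.1517, 0.1179]
ee_rot: [179.7, -0.0, 87.2]
contact_force: [0.1, -0.5, -1.2]
opening: 0.0217
finger_force: 15.0
```

Call:
step_arm:
  series: [0.54,0.52,0,0,0,0.07,0.1,0.54,0.52,0,0,0,0.07,0.1,0.54,0.52,0,0,0,0.07,0.1,0.54,0.52,0,0,0,0.07,0.1,0.54,0.52,0,0,0,0.07,0.1,0.54,0.52,0,0,0,0.07,0.1,0.54,0.52,0,0,0,0.07,0.1,0.54,0.52,0,0,0,0.04,0.1,0,0,0,0,0,0,0.1,0,0,0,0,0,0,0.1]

```text
clock: 21.75
position: [0.6003, 0.014, 0.1146]
ee_rot: [-179.9, 0.1, 91.4]
contact_force: [-0.6, -0.9, 0.1]
opening: 0.0216
finger_force: 15.0
```

Call:
step_arm:
  series: [0,0,-0.7,0,0,0,0.1,0,0,-0.7,0,0,0,0.1,0,0,-0.5,0,0,0,0.1,0,0,-0.3,0,0,0,0.1,0,0,-0.15,0,0,0,0.1,0,0,0,0,0,0,0.1,0,0,0,0,0,0,0.1]

```text
clock: 22.62
position: [0.6021, 0.015, 0.0226]
ee_rot: [179.9, -0.0, 91.5]
contact_force: [1.1, -0.4, -1.1]
opening: 0.0217
finger_force: 15.0
```

Call:
step_arm:
  series: [0,0,-0.12,0,0,0,0.1,0,0,-0.08,0,0,0,0.1,0,0,-0.04,0,0,0,0.1,0,0,-0.03,0,0,0,0.1,0,0,0,0,0,0,0.1]

```text
clock: 23.25
position: [0.6012, 0.0151, 0.012]
ee_rot: [-180.0, -0.0, 91.5]
contact_force: [-4.1, 0.6, 7.7]
opening: 0.0215
finger_force: 15.0
```

Call:
step_arm:
  series: [0,0,0,0,0,0,0.4,0,0,0,0,0,0,0.4,0,0,0,0,0,0,0.4,0,0,0.3,0,0,0,0.4,0,0,0.6,0,0,0,0.4,0,0,0.8,0,0,0,0.4,0,0,0.9,0,0,0,1,0,0,0.9,0,0,0,1]

```text
clock: 24.25
position: [0.6015, 0.0149, 0.153]
ee_rot: [179.9, -0.0, 91.4]
contact_force: [0.3, 0.3, 0.5]
opening: 0.0475
finger_force: 0.0
```

Call:
step_arm:
  series: [-0.38,-0.84,0.1,0,0,-0.02,1,-0.38,-0.84,0.1,0,0,-0.02,1,-0.38,-0.84,0.1,0,0,-0.02,1,-0.38,-0.84,0.1,0,0,-0.02,1,-0.38,-0.84,0.1,0,0,-0.02,1,-0.38,-0.84,0.1,0,0,-0.02,1,-0.38,-0.84,0,0,0,-0.02,1,-0.38,-0.84,0,0,0,-0.02,1,-0.38,-0.84,0,0,0,-0.02,1,-0.38,-0.84,0,0,0,0,1]

```text
clock: 25.5
position: [0.4489, -0.3222, 0.1759]
ee_rot: [179.9, 0.0, 90.0]
contact_force: [-0.1, 0.7, 1.0]
opening: 0.0871
finger_force: 0.0
```

Call:
step_arm:
  series: [0,0,0,0,0,0,1,0,0,0,0,0,0,1]

```text
clock: 25.75
position: [0.4497, -0.3205, 0.1754]
ee_rot: [180.0, -0.0, 90.0]
contact_force: [0.5, -0.3, -0.8]
opening: 0.087
finger_force: 0.0
```

```bash
python3 - <<'E'
from h import *
im,d,K,T,P=wrist("w4");high(P,d,.009,.02)
E
```

```text
[ 0.4497 -0.3205  0.1754] [180.  -0.  90.]
blob px 92.0 62.0 1544 xy [ 0.2827 -0.2006] r0.0758
blob px 370.0 107.0 688 xy [ 0.5735 -0.253 ] r0.0952
blob px 428.0 27.0 197 xy [ 0.6229 -0.1637] r0.0366
blob px 401.0 75.0 223 xy [ 0.6167 -0.2055] r0.0247
blob px 482.0 112.0 327 xy [ 0.7093 -0.2482] r0.0246
blob px 392.0 146.0 181 xy [ 0.6145 -0.2867] r0.0240
blob px 258.0 177.0 890 xy [ 0.4509 -0.319 ] r0.0197
blob px 440.0 191.0 335 xy [ 0.6654 -0.3365] r0.0725
blob px 315.0 247.0 229 xy [ 0.5199 -0.4093] r0.0181
blob px 305.0 286.0 304 xy [ 0.5111 -0.4687] r0.0202
```

Call:
step_arm:
  series: [0.03,0.04,-0.8,0,0,0,1,0,0,-0.8,0,0,0,0.8,0,0,-0.8,0,0,0,0.75,0,0,-0.7,0,0,0,0.75,0,0,-0.5,0,0,0,0.75,0,0,-0.3,0,0,0,0.75,0,0,-0.2,0,0,0,0.75,0,0,-0.1,0,0,0,0.75,0,0,0,0,0,0,0.75,0,0,0,0,0,0,0.75]
  grip_force: 8

```text
clock: 27.05
position: [0.451, -0.3196, 0.0075]
ee_rot: [179.9, 0.0, 90.0]
contact_force: [0.1, 0.3, 0.4]
opening: 0.0652
finger_force: 0.0
```

Call:
step_arm:
  series: [0,0,-0.09,0,0,0,0.6,0,0,0,0,0,0,0.25,0,0,0,0,0,0,0.25,0,0,0,0,0,0,0.25,0,0,0,0,0,0,0.25,0,0,0,0,0,0,0.25]

```text
clock: 27.8
position: [0.4506, -0.3194, 0.0034]
ee_rot: [180.0, 0.0, 90.0]
contact_force: [0.0, -0.1, -0.0]
opening: 0.0387
finger_force: 8.0
```

Call:
step_arm:
  series: [0,0,0.2,0,0,0,0.25,0,0,0.5,0,0,0,0.25,0,0,0.8,0,0,0,0.25,0,0,0.9,0,0,0,0.25,0,0,0.9,0,0,0,0.25,0,0,0.7,0,0,0,0.25,0,0,0,0,0,0,0.25]

```text
clock: 28.68
position: [0.4521, -0.3207, 0.1671]
ee_rot: [179.6, 0.1, 90.0]
contact_force: [0.0, -0.1, -0.2]
opening: 0.0386
finger_force: 8.0
```

Call:
step_arm:
  series: [0.32,0.92,0,0,0,0,0.25,0.32,0.92,0,0,0,0,0.25,0.32,0.92,0,0,0,0,0.25,0.32,0.92,0,0,0,0,0.25,0.32,0.92,0,0,0,0,0.25,0.32,0.92,0,0,0,0,0.25,0.32,0.92,0,0,0,0,0.25]

```text
clock: 29.55
position: [0.5399, -0.0607, 0.1632]
ee_rot: [-180.0, 0.0, 90.0]
contact_force: [-0.2, -0.5, 0.9]
opening: 0.0384
finger_force: 8.0
```

Call:
step_arm:
  series: [0.33,0.92,0,0,0,0,0.25,0.33,0.92,0,0,0,0,0.25,0.33,0.92,0,0,0,0,0.25,0.33,0.92,0,0,0,0,0.25,0.33,0.92,0,0,0,0,0.25,0.33,0.92,0,0,0,0,0.25,0.33,0.92,0,0,0,0,0.25,0,0,0,0,0,0,0.25,0,0,0,0,0,0,0.25]

```text
clock: 30.68
position: [0.6322, 0.1946, 0.1629]
ee_rot: [-179.9, 0.1, 90.0]
contact_force: [-0.2, -0.5, 0.4]
opening: 0.0387
finger_force: 8.0
```

Call:
step_arm:
  series: [0,0,-0.8,0,0,0,0.25,0,0,-0.8,0,0,0,0.25,0,0,-0.8,0,0,0,0.25,0,0,-0.5,0,0,0,0.25,0,0,-0.3,0,0,0,0.25,0,0,-0.2,0,0,0,0.25,0,0,0,0,0,0,0.25,0,0,0,0,0,0,0.25]

```text
clock: 31.68
position: [0.6333, 0.1961, 0.0283]
ee_rot: [179.9, -0.0, 90.0]
contact_force: [0.2, 0.5, 0.6]
opening: 0.0387
finger_force: 8.0
```

Call:
step_arm:
  series: [0,0,-0.2,0,0,0,0.25,0,0,-0.12,0,0,0,0.25,0,0,-0.06,0,0,0,0.25,0,0,-0.03,0,0,0,0.25,0,0,0,0,0,0,0.25]

```text
clock: 32.3
position: [0.6325, 0.1958, 0.0114]
ee_rot: [-180.0, -0.0, 90.0]
contact_force: [-1.5, -0.8, 4.1]
opening: 0.0383
finger_force: 8.0
```

Call:
step_arm:
  series: [0,0,0,0,0,0,0.58,0,0,0,0,0,0,0.58,0,0,0,0,0,0,0.58,0,0,0.3,0,0,0,0.58,0,0,0.6,0,0,0,0.58,0,0,0.9,0,0,0,0.58,0,0,0.9,0,0,0,1,0,0,0.9,0,0,0,1]

```text
clock: 33.3
position: [0.6328, 0.1958, 0.1572]
ee_rot: [179.9, -0.0, 90.0]
contact_force: [-0.3, -0.0, 0.1]
opening: 0.063
finger_force: 0.0
```

Call:
step_arm:
  series: [-0.67,-0.1,0.1,0,0,0,1,-0.67,-0.1,0.1,0,0,0,1,-0.67,-0.1,0.1,0,0,0,1,-0.67,-0.1,0,0,0,0,1,-0.67,-0.1,0,0,0,0,1,-0.67,-0.1,0,0,0,0,1,-0.65,-0.1,0,0,0,0,1,0,0,0,0,0,0,1,0,0,0,0,0,0,1]

```text
clock: 34.42
position: [0.4468, 0.168, 0.1678]
ee_rot: [179.9, -0.1, 90.0]
contact_force: [0.4, -0.1, -0.4]
opening: 0.0869
finger_force: 0.0
```

```bash
python3 - <<'E'
from h import *
im,d,K,T,P=wrist("w5");high(P,d,.009,.02)
E
```

```text
[0.4468 0.168  0.1678] [ 1.799e+02 -1.000e-01  9.000e+01]
blob px 368.0 101.0 727 xy [0.565  0.2422] r0.0952
blob px 451.0 19.0 398 xy [0.6404 0.33  ] r0.0600
blob px 103.0 93.0 1310 xy [0.2899 0.2561] r0.0700
blob px 504.0 50.0 319 xy [0.7061 0.3046] r0.0184
blob px 87.0 98.0 290 xy [0.2709 0.2515] r0.0698
blob px 496.0 91.0 305 xy [0.7085 0.2641] r0.0191
blob px 488.0 129.0 272 xy [0.7081 0.2221] r0.0190
blob px 410.0 151.0 178 xy [0.6277 0.1971] r0.0191
blob px 481.0 166.0 248 xy [0.7113 0.1811] r0.0197
blob px 257.0 180.0 922 xy [0.4468 0.1671] r0.0198
blob px 447.0 190.0 391 xy [0.6601 0.1583] r0.0791
blob px 422.0 226.0 494 xy [0.6445 0.1108] r0.0864
```

Centred; descending .1678→.0035 (4.1 units).

Call:
step_arm:
  series: [0,-0.02,-0.8,0,0,0,1,0,0,-0.8,0,0,0,0.8,0,0,-0.8,0,0,0,0.75,0,0,-0.7,0,0,0,0.75,0,0,-0.5,0,0,0,0.75,0,0,-0.25,0,0,0,0.75,0,0,-0.15,0,0,0,0.75,0,0,0,0,0,0,0.75,0,0,0,0,0,0,0.75]

```text
clock: 35.6
position: [0.4464, 0.1673, 0.0076]
ee_rot: [179.9, -0.0, 90.0]
contact_force: [0.0, -0.8, 0.6]
opening: 0.0656
finger_force: 0.0
```

Call:
step_arm:
  series: [0,0,-0.09,0,0,0,0.6,0,0,0,0,0,0,0.25,0,0,0,0,0,0,0.25,0,0,0,0,0,0,0.25,0,0,0,0,0,0,0.25,0,0,0,0,0,0,0.25]

```text
clock: 36.35
position: [0.4458, 0.1671, 0.0035]
ee_rot: [180.0, -0.0, 90.0]
contact_force: [-0.6, 1.1, 1.0]
opening: 0.0389
finger_force: 8.0
```

Call:
step_arm:
  series: [0,0,0.2,0,0,0,0.25,0,0,0.5,0,0,0,0.25,0,0,0.8,0,0,0,0.25,0,0,0.9,0,0,0,0.25,0,0,0.7,0,0,0,0.25,0,0,0,0,0,0,0.25]

```text
clock: 37.1
position: [0.4475, 0.1678, 0.1301]
ee_rot: [179.7, -0.2, 90.0]
contact_force: [-0.3, -0.5, -0.4]
opening: 0.039
finger_force: 8.0
```

Call:
step_arm:
  series: [0.59,0.37,0,0,0,0,0.25,0.59,0.37,0,0,0,0,0.25,0.59,0.37,0,0,0,0,0.25,0.59,0.37,0,0,0,0,0.25,0.59,0.37,0,0,0,0,0.25,0.59,0.37,0,0,0,0,0.25,0.59,0.37,0,0,0,0,0.25,0.59,0.37,0,0,0,0,0.25,0,0,0,0,0,0,0.25,0,0,0,0,0,0,0.25]

```text
clock: 38.35
position: [0.6336, 0.2844, 0.1262]
ee_rot: [-179.9, 0.1, 90.0]
contact_force: [0.4, 1.2, -0.2]
opening: 0.0386
finger_force: 8.0
```

Call:
step_arm:
  series: [0,0,-0.7,0,0,0,0.25,0,0,-0.7,0,0,0,0.25,0,0,-0.5,0,0,0,0.25,0,0,-0.4,0,0,0,0.25,0,0,-0.2,0,0,0,0.25,0,0,0,0,0,0,0.25,0,0,0,0,0,0,0.25]

```text
clock: 39.22
position: [0.6353, 0.2857, 0.0284]
ee_rot: [179.9, -0.0, 90.0]
contact_force: [0.2, 0.4, -0.4]
opening: 0.0387
finger_force: 8.0
```

Call:
step_arm:
  series: [0,0,-0.2,0,0,0,0.25,0,0,-0.12,0,0,0,0.25,0,0,-0.06,0,0,0,0.25,0,0,-0.03,0,0,0,0.25,0,0,0,0,0,0,0.25]

```text
clock: 39.85
position: [0.6345, 0.2854, 0.0115]
ee_rot: [-180.0, -0.0, 90.0]
contact_force: [-1.5, -0.9, 3.5]
opening: 0.0383
finger_force: 8.0
```

Contact felt; releasing, lifting, and moving back so the cameras have a clear view.

Call:
step_arm:
  series: [0,0,0,0,0,0,0.58,0,0,0,0,0,0,0.58,0,0,0,0,0,0,0.58,0,0,0.3,0,0,0,0.58,0,0,0.6,0,0,0,0.58,0,0,0.9,0,0,0,0.58,0,0,0.9,0,0,0,0.58,0,0,0.9,0,0,0,0.58,0,0,0.9,0,0,0,0.58]

```text
clock: 40.98
position: [0.6347, 0.2853, 0.1933]
ee_rot: [179.9, -0.0, 90.0]
contact_force: [-0.1, 0.0, -0.9]
opening: 0.0507
finger_force: 0.0
```

Call:
step_arm:
  series: [-0.8,-0.3,0.1,0,0,0,1,-0.8,-0.3,0.1,0,0,0,1,-0.8,-0.3,0.1,0,0,0,1,-0.8,-0.3,0,0,0,0,1,-0.8,-0.3,0,0,0,0,1,0,0,0,0,0,0,1,0,0,0,0,0,0,1]

```text
clock: 41.85
position: [0.4754, 0.2257, 0.2039]
ee_rot: [179.9, -0.1, 90.0]
contact_force: [-0.2, -0.5, 0.0]
opening: 0.0871
finger_force: 0.0
```

```bash
python3 - <<'E'
from h import *
from bench import cams
for n in("top","scene"):
    im,d=cams.get_image(n);c=cams.calibration(n);cv2.imwrite(f"pics/{n}1.png",im[...,::-1])
    if n=="top":
        P=cloud(c["intrinsics"],c["T"],d);hsv=cv2.cvtColor(im,cv2.COLOR_RGB2HSV)
        m=(hsv[...,2]>165)&(hsv[...,1]<75);m[:60]=0
        for b in blobs(m):
            v,u=np.nonzero(b);h=np.median(P[b][:,2]);p=ray(c["intrinsics"],c["T"],(u.mean(),v.mean()),h);print(u.mean().round(),v.mean().round(),len(u),np.round(p,3))
        for q in((82,153),(424,148)):print(P[q[1],q[0]])
E
```

```text
365.0 81.0 243 [ 0.715 -0.301  0.093]
345.0 83.0 239 [ 0.713 -0.247  0.093]
324.0 84.0 243 [ 0.711 -0.193  0.093]
245.0 99.0 324 [0.711 0.019 0.029]
172.0 102.0 402 [0.712 0.223 0.025]
142.0 104.0 131 [0.711 0.307 0.026]
246.0 110.0 622 [0.675 0.016 0.029]
364.0 116.0 255 [ 0.619 -0.288  0.093]
332.0 117.0 256 [ 0.62  -0.203  0.094]
181.0 129.0 138 [0.632 0.197 0.025]
250.0 137.0 320 [0.598 0.011 0.029]
336.0 252.0 362 [ 0.277 -0.198  0.021]
[0.39468545 0.22969417 0.61039068]
[ 0.52906088 -0.43807393  0.07727915]
```

View pics/top1.png

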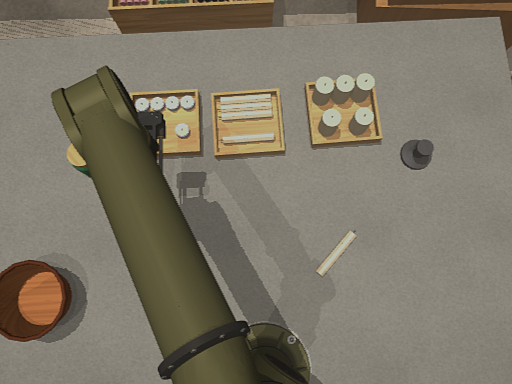

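View pics/scene1.png

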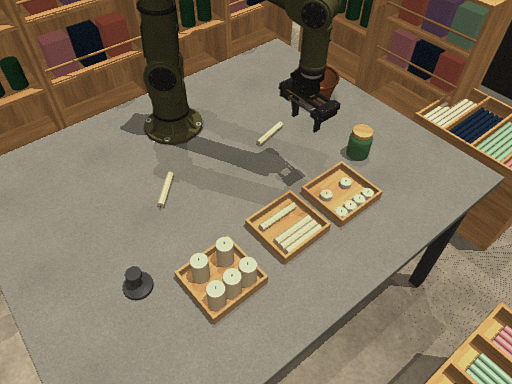

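The top view shows the pillars at (332,117) and (364,116) standing at the right height, the dinner candle lying flat at (250,137), and one tealight at (181,129). The scene view shows the second tealight flat at (346,183), with the jar at (360,142) and the holder at (137,285) where they started. The arm is clear of everything, so I'm handing in.

```bash
python3 -c "
from bench import job
print(job.hand_in())"
```

```text
the job is handed in; nothing more can be done
None
```

All five candles are in their matching trays, set down gently with the jar and holder untouched, and the job was handed in at about 42 s of the 141 s allowed; the hand-in returned no verdict.

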